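# Pack the shaker caddy for the music lesson

### The arm

A 6-joint arm with a two-finger parallel gripper is mounted at the origin on the work surface. World frame = base frame: x ahead of the robot, y to its left, z up, the work surface at z = 0. Lengths are in m, angles in rad, forces in N, time in s.
With the tool pointing down it reaches from about 0.375 to 0.9 m from the base axis. Payload 3.1 kg.
Tool frame: the origin (TCP) lies on the centre line of the jaws, within the pads' length; the fingertips stand 19 mm ahead of it and the grasp point (between the pads) is the TCP; z points along the fingers, y is the line along which they close (so a half turn about z gives the same grasp; the last joint's range is limited). The gripper opens to 85 mm and grips with 20 to 120 N. Pads are 22 mm wide; open, the fingers measure 114 mm over their backs; the gripper's body (76 mm by 85 mm) begins 54 mm behind the grasp point. The pads swing forward as they close: fully open they stand 13 mm farther back than shut.
Start: joints at [0.952, 0.527, 1.433, -0, 1.181, -0.178], TCP at [0.267, 0.565, 0.25] pointing down, gripper open.
Joint ranges: [-3.08, 3.08], [-0.75, 2.2], [0.22, 2.44], [-1.43, 4.57], [0, 2.65], [-2.85, 2.85]. Speed limits (rad/s): [2.79, 2.79, 3.14, 3.14, 3.14, 3.14].

### API

Orientations are given as a unit quaternion [x, y, z, w].
In Python, from station import manip gives the robot as it stands.
- The arm moves only by the tool servo_tool, never from a script. Its argument "rows" is a list that holds one entry, the list of rows, each a list of 7 numbers: the turn, a rotation vector about the tool's x, y, z in degrees, then the shift along the tool's x, y, z in m, then the gripper command: -1 is shut, 1 is fully open, values between are in proportion. In form: [[[wx, wy, wz, tx, ty, tz, jaw], ...]]. A call has 1 to 8 rows; each row shifts and turns the commanded pose from where the row before left it, along the tool's axes as they then stand; what a row does not reach is not made up. A row lasts 1/12 s, in which the tool goes at most 41.7 mm and 7.16 degrees, less where a joint would pass 70% of its speed; a pose out of reach is approached as far as the arm can. A call is refused whole if a number of a shift passes 0.0417 or a number of a turn 7.16, either way. A call with a gripper value outside its range is refused whole. The fingers move at their own pace and stop on an object; "squeeze" is the grip in N (left out, the last holds). Time passes only in rows, so rows that do not move let the fingers close. It gives the time, the measured TCP pose, the force, the opening and the grip force at its end, in the units of the state.
- manip.sense(): the state, without advancing time (a new reading comes with each control period).
- manip.snapshot(name): name is "scene" or "top"; returns the picture (420x560x3 uint8, blue, green, red); there is no depth.
- manip.camera_info(name): a dict with "K" (3x3 intrinsics, pixels), "camera_from_world" (4x4, takes a point from world to camera coordinates). Camera axes: x right, y down, z forward; pixel columns grow to the right and rows downward; lengths in m; the calibration is good to about 2 mm. A picture is of the moment at which its call begins. camera_info takes no time and is no camera call.
- manip.sign_off(): hands the job in; it is judged then, once.
The state is a dict: "t": time; "q": joint angles; "qd": joint speeds; "tau": joint torques, N m; "tcp_pos": TCP position; "tool_rot": TCP orientation; "force": force on the tool from outside, world axes, zero at the start; "ft_torque": the same for the moment, N m; "finger_gap": opening from 0.0 (shut) to 1.0 (fully open); "gripper_force": force on a finger pad.
Only numpy, scipy, OpenCV 4.12 (cv2) and the standard library are available. Lean on these libraries where they do the work, as an engineer would, in place of code of your own. Each camera call takes 0.05 s, during which the arm holds its last target. There are 200 camera calls.

### The job

Pack the wooden caddy for the music lesson: first stand the small wooden doll upright in the red doll bottom in the caddy, then close the doll by setting the red top fully home over it. Stand the yellow shaker on the yellow dot and the blue shaker on the blue dot, upright and wholly on their dots. Leave the green doll top and the yellow paint pot with the white lid where they are, keep the red doll bottom upright in its well, and let go of everything at the end.

Things in the scene. Friction and masses are not known exactly. Their poses are not given: they have to be found in the camera images.
- caddy: fixed low tray of light wood, 300 mm long (its x), 104 wide (y), 26 high; origin: centre of its underside. Three 92 mm square wells in a row, centres at its x = -98, 0, +98 mm; well floor 8 mm above the table. Which well holds doll bottom, yellow dot and blue dot varies. Fixed beyond the work: tape roll (48 mm high, near x 0.83 y 0.20 m), metronome (0.2 m high, near x 0.84 y -0.30 m).
- doll_bottom: loose red lower half of the doll, open end up in a well; origin: centre of its underside, z up. Round, outside 72 mm; red shoulder 30 mm up; inside it a pale spigot ring rises to 40 mm (outside 59 mm at shoulder, 56 at rim). Hollow 48 mm wide at the rim, floor 6 mm above the underside. The red top drops over the spigot onto the shoulder; no twist or push needed.
- red_top_head (a point): hollow red upper half of a nesting doll, on its open rim; the point is the centre of its head, 94 mm above the rim (z up). Head: upright cylinder 36 mm wide, 76 to 112 mm above the rim, wooden face on one side; grip it from above, tips above 76. Below, the shell slopes out to 72 mm wide at 46 mm. Inside 64 mm wide at the rim, 70 deep. 70 to 140 g. Closed, the point is 124 mm above the doll bottom's underside.
- small_doll_center (a point): small doll of pale wood with a red head, standing upright, 88 mm tall; the point is its centre, 44 mm above its foot (z up). Body 32 mm in diameter up to 66 mm, then a red head 26 mm in diameter. 50 g. Grip it high (fingertips at or above this point): there is no room for fingers within the doll bottom.
- yellow_shaker_center (a point): yellow tube shaker, upright cylinder 42 mm in diameter (two thin steel bands 43 mm), 80 mm tall, yellow top with a small dark steel stud; the point is its centre, 40 mm above its foot. 85 to 170 g.
- blue_shaker_center (a point): blue tube shaker, upright cylinder 42 mm in diameter (two thin steel bands 43 mm), 80 mm tall, blue top with a small dark steel stud; the point is its centre, 40 mm above its foot. 85 to 170 g.
- green_top_head (a point): hollow green upper half of a nesting doll, on its open rim; the point is the centre of its head, 94 mm above the rim (z up). Head: upright cylinder 36 mm wide, 76 to 112 mm above the rim, wooden face on one side; grip it from above, tips above 76. Below, the shell slopes out to 72 mm wide at 46 mm. It belongs to another doll: leave it.
- paint_pot_center (a point): paint pot, yellow with a white lid, 44 mm in diameter, 76 mm tall; the point is its centre, 38 mm above its foot. Not a shaker: leave it.
- yellow_dot: flat yellow disc, 72 mm in diameter, 2 mm thick, fixed on the floor of a well of the caddy; origin at the centre of its underside (8 mm above the table), so its top is 10 mm above the table.
- blue_dot: flat blue disc, 72 mm in diameter, 2 mm thick, fixed on the floor of a well of the caddy; origin at the centre of its underside (8 mm above the table), so its top is 10 mm above the table.

How it is judged:
On the way, in this order (a step that is already met when the one before it is completed fails the run):
1. the small doll stands in the red doll bottom (horizontal distance between small_doll_center and doll_bottom below 0.015 m and z of small_doll_center in the frame of doll_bottom below 0.055 m and angle between small_doll_center's own z axis and vertical below 0.2 rad), for 0.2 s.
2. the red top is closed over it (horizontal distance between red_top_head and doll_bottom below 0.008 m and z of red_top_head in the frame of doll_bottom between 0.118 and 0.128 m and angle between red_top_head's own z axis and vertical below 0.1 rad), for 0.2 s.
At the end, for the whole second after the job is handed in: Small doll on the floor of the red bottom (within 15 mm, upright); red top seated on its shoulder (8 mm, height 6 mm, tilt 0.1 rad); each shaker upright on its colour's dot (centres within 16 mm); red bottom upright within 30 mm of its start; all at rest and released (all of step 1 and all of step 2 and horizontal distance between yellow_shaker_center and yellow_dot below 0.016 m and angle between each of yellow_shaker_center, blue_shaker_center, doll_bottom's own z axis and vertical below 0.1 rad and z of yellow_shaker_center in the frame of yellow_dot below 0.046 m and horizontal distance between blue_shaker_center and blue_dot below 0.016 m and z of blue_shaker_center in the frame of blue_dot below 0.046 m and distance of doll_bottom from where it was at the start of the episode below 0.03 m and linear speed of each of red_top, small_doll, yellow_shaker, blue_shaker, doll_bottom below 0.02 m/s); the robot touches nothing.
It fails at once if the green doll top is moved more than 25 mm or tipped (distance of green_top_head from where it was at the start of the episode above 0.025 m or angle between green_top_head's own z axis and vertical above 0.35 rad).
It fails at once if the paint pot is moved more than 25 mm or tipped (distance of paint_pot_center from where it was at the start of the episode above 0.025 m or angle between paint_pot_center's own z axis and vertical above 0.35 rad).
It also fails if it takes over 128 s, if anything falls off the work surface, if the arm or the gripper's body presses on something with over 40 N, if the wrist force passes 120 N, or if a joint passes its speed limit or range.

## Working session

There is one attempt and no reset: what is moved stays moved. The work goes in short steps, Python scripts to look and compute and a tool call to move; the robot and the scene stay as the last step left them, time stands still between calls to the robot, and variables do not carry over. Pictures are saved under pics/ and viewed, at most 14 in all, crops included, and the job is handed in when it is done.

Besides the shell and the picture viewer there is one more tool, called after ">>>" by a JSON object that holds its "op" and its "data", one argument or row to a line. servo_tool: Moves the arm, as the interface text tells. Its arguments: {"type":"object","properties":{"rows":{"type":"array","items":{"type":"array","items":{"type":"array","items":{"type":"number"}}}},"squeeze":{"type":"number"}},"required":["rows"]}

```bash
mkdir -p pics; ls
python3 - <<'E'
from station import manip
import cv2,numpy as np
for n in("scene","top"):
    cv2.imwrite(f"pics/{n}0.png",manip.snapshot(n)); c=manip.camera_info(n); print(n,np.round(c["K"],1).tolist(),np.round(c["camera_from_world"],3).tolist())
print(manip.sense())
E
```

```text
pics
scene [[430.0, 0.0, 278.7], [0.0, 430.0, 210.0], [0.0, 0.0, 1.0]] [[0.69, 0.724, -0.001, -0.356], [0.589, -0.562, -0.58, -0.28], [-0.421, 0.4, -0.814, 1.405], [0.0, 0.0, 0.0, 1.0]]
top [[468.3, 0.0, 275.4], [0.0, 468.3, 211.5], [0.0, 0.0, 1.0]] [[0.027, -1.0, -0.012, -0.008], [-0.981, -0.024, -0.19, 0.555], [0.19, 0.017, -0.982, 1.25], [0.0, 0.0, 0.0, 1.0]]
{'t': 0.1, 'q': array([ 9.51507101e-01,  5.28412871e-01,  1.43378386e+00, -3.20544756e-06,
        1.18141770e+00, -1.78473765e-01]), 'qd': array([-0.00170057, -0.00176666, -0.00266744,  0.00122897,  0.00044344,
        0.00061151]), 'tau': array([ 2.14952474e-04, -4.43303382e+01, -1.78585589e+01, -2.22057051e-04,
        3.82498067e-03,  2.44359711e-05]), 'tcp_pos': array([0.2662685 , 0.56476112, 0.24940399]), 'tool_rot': array([ 2.18626801e-01,  9.75808024e-01, -9.32103014e-04, -3.91250088e-04]), 'force': array([ 0.70209619, -0.2450529 , -0.20432745]), 'ft_torque': array([-0.01963065,  0.05455062,  0.03261254]), 'gripper_force': 0.0, 'finger_gap': 0.9963021666761417}
```

View pics/scene0.png

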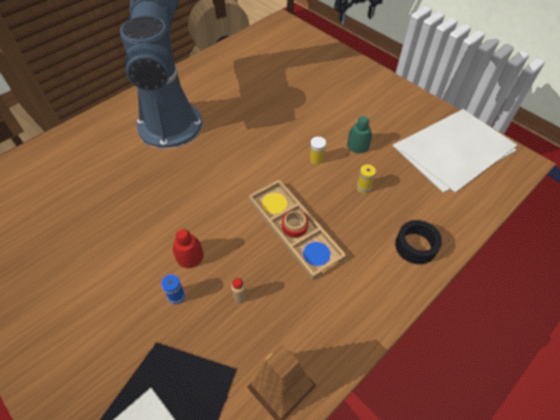

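View pics/top0.png

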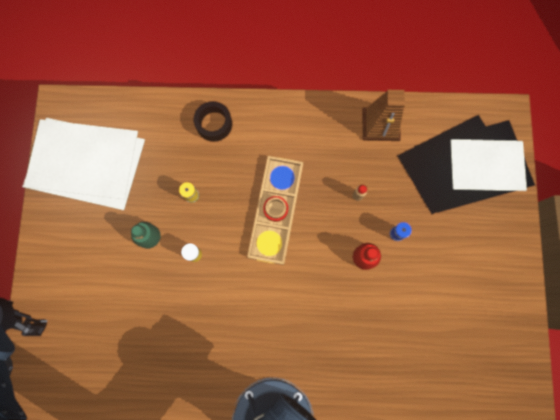

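Top view: caddy near column 275, with blue dot (282,178), red doll bottom (276,209) and yellow dot (268,243). The yellow shaker is at (188,190), small doll (362,189), blue shaker (402,231), red top (368,256), green top (145,235) and pot (190,252). The scene view agrees: shaker (367,178), doll (238,290), blue shaker (173,289), red top (187,248).

```bash
cat > h.py <<'E'
from station import manip
import cv2,numpy as np
def ray(n,u,v):
    c=manip.camera_info(n);K=np.array(c["K"]);T=np.array(c["camera_from_world"]);R=T[:3,:3]
    d=R.T@np.linalg.solve(K,[u,v,1.]);return -R.T@T[:3,3],d/np.linalg.norm(d)
def plane(n,uv,z):
    o,d=ray(n,*uv);return o+d*(z-o[2])/d[2]
def tri(a,b):
    A=np.zeros((3,3));r=np.zeros(3);L=[]
    for n,uv in(("scene",a),("top",b)):
        o,d=ray(n,*uv);P=np.eye(3)-np.outer(d,d);A+=P;r+=P@o;L.append((o,P))
    x=np.linalg.solve(A,r);return x,max(np.linalg.norm(P@(x-o)) for o,P in L)
def proj(n,p):
    c=manip.camera_info(n);q=np.array(c["K"])@(np.array(c["camera_from_world"])@np.r_[p,1])[:3];return q[:2]/q[2]
HUE={"yellow":((21,120,60),(35,255,255)),"blue":((105,120,40),(130,255,255)),"red":((0,190,50),(6,255,255)),"green":((70,60,20),(95,255,255))}
def blob(img,col,seed,r=26):
    """contour of the colour blob nearest the seed, its centroid and area"""
    h=cv2.cvtColor(img,cv2.COLOR_BGR2HSV);m=cv2.inRange(h,*HUE[col])
    if col=="red":m|=cv2.inRange(h,(172,150,50),(180,255,255))
    w=np.zeros_like(m);cv2.rectangle(w,(seed[0]-r,seed[1]-r),(seed[0]+r,seed[1]+r),255,-1);m&=w
    cs=[c for c in cv2.findContours(m,cv2.RETR_EXTERNAL,cv2.CHAIN_APPROX_NONE)[0] if cv2.contourArea(c)>8]
    c=cv2.convexHull(max(cs,key=cv2.contourArea));M=cv2.moments(c);return (M["m10"]/M["m00"],M["m01"]/M["m00"]),M["m00"],c
E
python3 - <<'E'
from h import *
S=manip.snapshot("scene");T=manip.snapshot("top")
for n,col,s,t in [("ydot","yellow",(275,204),(268,243)),("bdot","blue",(317,254),(282,178)),("yshaker","yellow",(367,178),(188,190)),("bshaker","blue",(173,289),(402,231)),("dollhead","red",(238,284),(362,189)),("redtop","red",(187,248),(368,256)),("bottom","red",(294,223),(276,209)),("green","green",(360,135),(145,235))]:
    a,A,ca=blob(S,col,s);b,B,cb=blob(T,col,t);x,e=tri(a,b)
    print(n,np.round(a,1),A,cv2.boundingRect(ca),np.round(b,1),B,cv2.boundingRect(cb),np.round(x,4),round(e,4))
def crop(I,c,r=28):return cv2.resize(I[c[1]-r:c[1]+r,c[0]-r:c[0]+r],(260,260),interpolation=cv2.INTER_CUBIC)
cv2.imwrite("pics/c.png",np.vstack([np.hstack([crop(S,(187,248)),crop(S,(294,223)),crop(S,(367,178))]),np.hstack([crop(T,(368,256)),crop(T,(276,209)),crop(T,(188,190))])]))
E
```

```text
ydot [274.1 202.9] 415.5 (261, 193, 27, 21) [268.6 242.8] 533.5 (256, 230, 26, 27) [0.4725 0.0242 0.0076] 0.0
bdot [316.4 253.3] 442.5 (304, 242, 26, 23) [281.9 177.4] 378.0 (271, 167, 23, 22) [ 0.6661 -0.0084  0.0076] 0.0006
yshaker [367.5 170.5] 152.5 (360, 164, 16, 14) [188.2 191.5] 249.5 (179, 182, 19, 20) [0.6039 0.252  0.073 ] 0.0035
bshaker [170.3 283. ] 217.0 (162, 275, 18, 17) [402.7 229.8] 160.0 (395, 223, 16, 15) [ 0.5091 -0.3402  0.0717] 0.0002
dollhead [237.2 282.9] 50.5 (233, 279, 9, 9) [362.3 188.6] 39.5 (359, 185, 8, 8) [ 0.6196 -0.2301  0.0807] 0.0004
redtop [186.8 248.9] 736.0 (174, 230, 28, 37) [366.8 256. ] 494.0 (354, 244, 27, 25) [ 0.4394 -0.2493  0.0342] 0.0001
bottom [294.2 229.7] 181.0 (283, 225, 24, 11) [274.2 216.7] 72.5 (265, 213, 20, 8) [ 0.5574  0.0145 -0.027 ] 0.0044
green [359.7 135.7] 560.5 (348, 117, 23, 35) [136.9 230.4] 50.0 (133, 226, 9, 9) [0.4879 0.3853 0.0377] 0.0103
```

View pics/c.png

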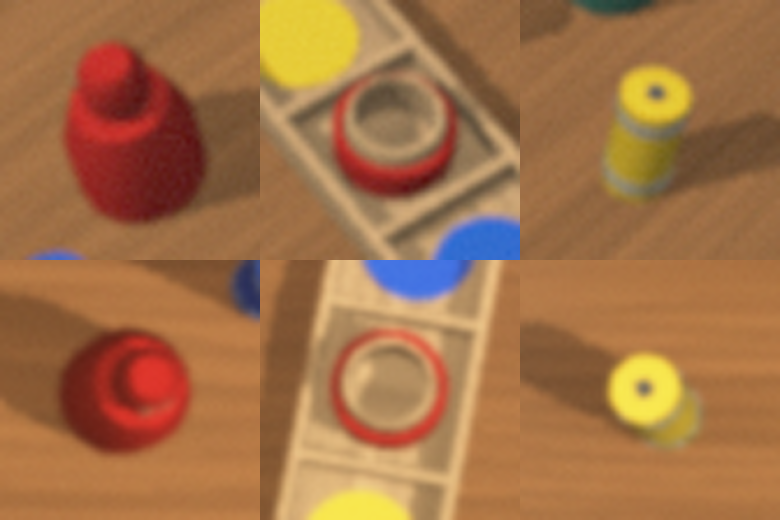

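Crops: the red top's head disc is at about (107,62) in the scene crop and (153,116) in the top crop. The spigot ring is centred at about (137,110) in the scene crop and (128,123) in the top crop, open and upright. The yellow stud is at (135,93) and (125,128). Next I refine these with brightness masks and check their heights.

Run:
```python
from h import *
S=manip.snapshot("scene");T=manip.snapshot("top")
f=lambda c,p:(c[0]-28+(p[0]+.5)/4.643-.5,c[1]-28+(p[1]+.5)/4.643-.5)
def bright(I,seed,r,ch,k=.8):
    w=I[seed[1]-r:seed[1]+r+1,seed[0]-r:seed[0]+r+1,ch].astype(float)-0.0
    sat=I[seed[1]-r:seed[1]+r+1,seed[0]-r:seed[0]+r+1].astype(float)
    s=sat.max(2)-sat.min(2); m=((s>k*np.percentile(s,97))).astype(np.uint8)
    c=max(cv2.findContours(m,cv2.RETR_EXTERNAL,cv2.CHAIN_APPROX_NONE)[0],key=cv2.contourArea);h=cv2.convexHull(c);M=cv2.moments(h)
    return (M["m10"]/M["m00"]+seed[0]-r,M["m01"]/M["m00"]+seed[1]-r),cv2.boundingRect(h)[2:]
for n,s,t,r,z in [("redtophead",(182,234),(373,252),10,.112),("yshaker",(367,171),(187,190),12,.08),("bshaker",(171,282),(402,230),11,.08)]:
    a,ba=bright(S,s,r,0);b,bb=bright(T,t,r,0);print(n,np.round(a,1),ba,np.round(b,1),bb,np.round(tri(a,b)[0],4),"pl",np.round(plane("scene",a,z),4),np.round(plane("top",b,z),4))
for n,a,b,z in [("redtop hand",f((187,248),(107,62)),f((368,256),(153,116)),.112),("spigot",f((294,223),(137,110)),f((276,209),(128,123)),.048),("ystud",f((367,178),(135,93)),f((188,190),(125,128)),.08)]:
    print(n,np.round(a,1),np.round(b,1),*[np.round(q,4) for q in tri(a,b)],np.round(plane("scene",a,z),4),np.round(plane("top",b,z),4))
print(np.round(plane("scene",(237.2,282.9),.077),4),np.round(plane("top",(362.3,188.6),.077),4))
# dark stud of blue shaker and pot lid
crop=lambda I,c,r=22:cv2.resize(I[c[1]-r:c[1]+r,c[0]-r:c[0]+r],(260,260),interpolation=cv2.INTER_CUBIC)
cv2.imwrite("pics/d.png",np.vstack([np.hstack([crop(S,(173,289)),crop(S,(318,150)),crop(S,(238,290))]),np.hstack([crop(T,(402,231)),crop(T,(190,252)),crop(T,(362,189))])]))
```

```text
redtophead [179.7 236.2] (13, 16) [371.9 256.1] (17, 14) [ 0.4332 -0.2528  0.0919] pl [ 0.4457 -0.2579  0.112 ] [ 0.4314 -0.2484  0.112 ]
yshaker [367.7 170. ] (15, 11) [186.6 189.1] (16, 15) [0.607  0.253  0.0783] pl [0.6078 0.2516 0.08  ] [0.6066 0.2526 0.08  ]
bshaker [170.2 282.5] (16, 14) [403.1 229.8] (13, 13) [ 0.5091 -0.3402  0.0744] pl [ 0.5125 -0.3405  0.08  ] [ 0.508  -0.3393  0.08  ]
redtop hand [181.7 233. ] [372.6 252.6] [ 0.4411 -0.2497  0.1118] 0.0008 [ 0.4417 -0.2491  0.112 ] [ 0.4407 -0.2504  0.112 ]
spigot [295.1 218.3] [275.2 207.1] [0.5689 0.0084 0.0485] 0.001 [0.5691 0.0095 0.048 ] [0.5684 0.0076 0.048 ]
ystud [367.7 169.6] [186.5 189.2] [0.6066 0.2529 0.0796] 0.0002 [0.6069 0.2528 0.08  ] [0.6064 0.2527 0.08  ]
[ 0.6183 -0.2289  0.077 ] [ 0.6202 -0.2312  0.077 ]
```

View pics/d.png

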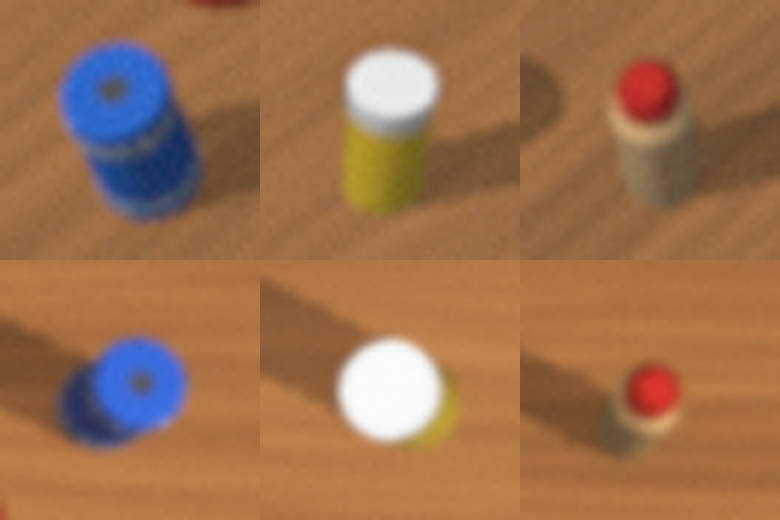

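>>> {"op": "servo_tool", "data": {
  "rows": [
    [[0,0,-6.33,0,0,0,1],[0,0,-6.33,0,0,0,1],[0,0,-6.33,0,0,0,1],[0,0,-6.33,0,0,0,1],[0,0,0,-0.0126,-0.0284,0,1],[0,0,0,-0.0126,-0.0284,0,1],[0,0,0,-0.0126,-0.0284,0,1],[0,0,0,-0.0126,-0.0284,0,1]]
  ]
}}

```text
t: 0.97
tcp_pos: [0.3173, 0.4506, 0.2502]
tool_rot: [-0.001, 1.0, -0.0, 0.0]
force: [0.6, -0.2, -0.1]
finger_gap: 1.001
gripper_force: 0.0
```

Run:
```python
from h import *
for n,a,b,z in [("bstud",(170.05,281.8),(403.6,229.2),.08),("pot",(317.9,141.5),(189.4,251.2),.076)]:
    print(n,*[np.round(q,4) for q in tri(a,b)],np.round(plane("scene",a,z),4),np.round(plane("top",b,z),4))
for n,s,t in[("ydot",(274.1,202.9),(268.6,242.8)),("bdot",(316.4,253.3),(281.9,177.4))]:print(n,np.round(plane("scene",s,.01),4),np.round(plane("top",t,.01),4))
s=manip.sense();print(s["t"],s["tcp_pos"],s["tool_rot"],s["q"])
```

```text
bstud [ 0.51   -0.3402  0.0793] 0.0008 [ 0.5108 -0.3397  0.08  ] [ 0.5095 -0.3408  0.08  ]
pot [0.4358 0.2349 0.076 ] 0.0001 [0.4358 0.2348 0.076 ] [0.4359 0.235  0.076 ]
ydot [0.4737 0.0229 0.01  ] [0.4722 0.0242 0.01  ]
bdot [ 0.6673 -0.0089  0.01  ] [ 0.665 -0.009  0.01 ]
0.9667 [0.31729233 0.45061382 0.25023602] [-1.07080692e-03  9.99999424e-01 -4.51900600e-05  5.07598569e-05] [ 7.54573904e-01  4.28269469e-01  1.61939058e+00 -1.52373261e-04
  1.09392041e+00 -8.18294097e-01]
```

>>> {"op": "servo_tool", "data": {
  "rows": [
    [[0,0,0,-0.0126,-0.0284,0,1],[0,0,0,-0.0126,-0.0284,0,1],[0,0,0,-0.0126,-0.0284,0,1],[0,0,0,-0.0126,-0.0284,0,1],[0,0,0,-0.0126,-0.0284,0,1],[0,0,0,-0.0126,-0.0284,0,1],[0,0,0,-0.0126,-0.0284,0,1],[0,0,0,-0.0126,-0.0284,0,1]]
  ]
}}

```text
t: 1.63
tcp_pos: [0.4186, 0.2232, 0.2505]
tool_rot: [-0.001, 1.0, 0.0, 0.0]
force: [0.6, 0.0, -0.0]
finger_gap: 0.997
gripper_force: 0.0
```

>>> {"op": "servo_tool", "data": {
  "rows": [
    [[0,0,0,-0.0126,-0.0284,0,1],[0,0,0,-0.0126,-0.0284,0,1],[0,0,0,-0.0126,-0.0284,0,1],[0,0,0,-0.0126,-0.0284,0,1],[0,0,0,-0.0126,-0.0284,0,1],[0,0,0,-0.0126,-0.0284,0,1],[0,0,0,-0.0126,-0.0284,0,1],[0,0,0,-0.0126,-0.0284,0,1]]
  ]
}}

```text
t: 2.3
tcp_pos: [0.5197, -0.004, 0.2504]
tool_rot: [-0.0, 1.0, 0.0, 0.0]
force: [0.9, 0.4, -0.6]
finger_gap: 1.0
gripper_force: 0.0
```

>>> {"op": "servo_tool", "data": {
  "rows": [
    [[0,0,0,-0.0126,-0.0284,0,1],[0,0,0,-0.0126,-0.0284,0,1],[0,0,0,-0.0126,-0.0284,0,1],[0,0,0,-0.0126,-0.0284,0,1],[0,0,0,-0.0126,-0.0284,0,1],[0,0,0,-0.0126,-0.0284,0,1],[0,0,0,-0.0126,-0.0284,0,1],[0,0,0,0,0,0,1]]
  ]
}}

```text
t: 2.97
tcp_pos: [0.6102, -0.2074, 0.2503]
tool_rot: [0.002, 1.0, -0.002, 0.002]
force: [0.3, -0.4, 0.9]
finger_gap: 1.002
gripper_force: 0.0
```

>>> {"op": "servo_tool", "data": {
  "rows": [
    [[0,0,0,-0.0093,-0.0226,0,1],[0,0,0,0,0,0.02,1],[0,0,0,0,0,0.03,1],[0,0,0,0,0,0.03,1],[0,0,0,0,0,0.02,1],[0,0,0,0,0,0.02,1],[0,0,0,0,0,0,1],[0,0,0,0,0,0,1]]
  ]
}}

```text
t: 3.63
tcp_pos: [0.6163, -0.2231, 0.1293]
tool_rot: [-0.001, 1.0, 0.001, -0.001]
force: [0.4, -0.1, 0.3]
finger_gap: 0.999
gripper_force: 0.0
```

>>> {"op": "servo_tool", "data": {
  "rows": [
    [[0,0,0,-0.0032,-0.0069,0.01,1],[0,0,0,0,0,0.02,1],[0,0,0,0,0,0.02,1],[0,0,0,0,0,0.0133,1],[0,0,0,0,0,0,1],[0,0,0,0,0,0,1]]
  ]
}}

```text
t: 4.13
tcp_pos: [0.6204, -0.2309, 0.0671]
tool_rot: [-0.001, 1.0, -0.0, -0.0]
force: [0.7, 0.0, 0.4]
finger_gap: 1.0
gripper_force: 0.0
```

>>> {"op": "servo_tool", "data": {
  "squeeze": 30,
  "rows": [
    [[0,0,0,0,0,0,-1],[0,0,0,0,0,0,-1],[0,0,0,0,0,0,-1],[0,0,0,0,0,0,-1],[0,0,0,0,0,0,-1],[0,0,0,0,0,0,-1],[0,0,0,0,0,0,-1],[0,0,0,0,0,0,-1]]
  ]
}}

```text
t: 4.8
tcp_pos: [0.6207, -0.2307, 0.0679]
tool_rot: [-0.001, 1.0, -0.0, 0.001]
force: [0.0, 0.3, 4.6]
finger_gap: 0.362
gripper_force: 29.8
```

>>> {"op": "servo_tool", "data": {
  "rows": [
    [[0,0,0,0,0,-0.01,-1],[0,0,0,0,0,-0.015,-1],[0,0,0,0,0,-0.02,-1],[0,0,0,0,0,-0.02,-1],[0,0,0,0,0,-0.02,-1],[0,0,0,0,0,-0.015,-1],[0,0,0,0.0026,0.012,0,-1],[0,0,0,0.0052,0.0239,0,-1]]
  ]
}}

```text
t: 5.47
tcp_pos: [0.6134, -0.1969, 0.1681]
tool_rot: [0.001, 1.0, -0.001, 0.002]
force: [0.1, 1.1, -0.5]
finger_gap: 0.357
gripper_force: 29.9
```

>>> {"op": "servo_tool", "data": {
  "rows": [
    [[0,0,0,0.0052,0.0239,0,-1],[0,0,0,0.0052,0.0239,0,-1],[0,0,0,0.0052,0.0239,0,-1],[0,0,0,0.0052,0.0239,0,-1],[0,0,0,0.0052,0.0239,0,-1],[0,0,0,0.0052,0.0239,0,-1],[0,0,0,0.0052,0.0239,0,-1],[0,0,0,0.0052,0.0239,0,-1]]
  ]
}}

```text
t: 6.13
tcp_pos: [0.5687, -0.0016, 0.1659]
tool_rot: [-0.001, 1.0, 0.0, -0.001]
force: [0.8, 0.2, -0.7]
finger_gap: 0.359
gripper_force: 29.9
```

>>> {"op": "servo_tool", "data": {
  "rows": [
    [[0,0,0,0.0026,0.012,0,-1],[0,0,0,0,0,0,-1],[0,0,0,0,0,0,-1],[0,0,0,0,0,0,-1]]
  ]
}}

```text
t: 6.47
tcp_pos: [0.5684, 0.0075, 0.1668]
tool_rot: [-0.0, 1.0, -0.0, 0.0]
force: [0.4, 0.1, -0.4]
finger_gap: 0.356
gripper_force: 29.9
```

Run:
```python
from h import *
S=manip.snapshot("scene");T=manip.snapshot("top")
crop=lambda I,c,r=40:cv2.resize(I[c[1]-r:c[1]+r,c[0]-r:c[0]+r],(390,390),interpolation=cv2.INTER_CUBIC)
cv2.imwrite("pics/e.png",np.hstack([crop(S,(294,213)),crop(T,(276,209))]))
print(manip.sense()["tcp_pos"])
```

```text
[0.56852289 0.00707224 0.16692413]
```

View pics/e.png

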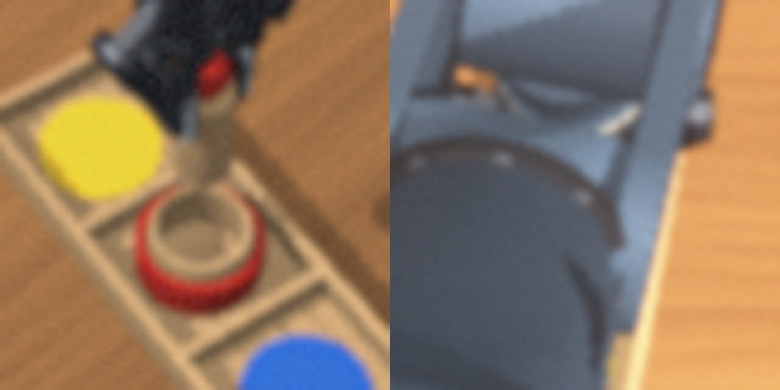

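The held doll hangs upright above the open ring, its foot at about (200,178) in the scene crop and the ring at (203,235). The arm hides it in the top view. Next I lower it.

>>> {"op": "servo_tool", "data": {
  "rows": [
    [[0,0,0,-0.0003,0.001,0.015,-1],[0,0,0,0,0,0.02,-1],[0,0,0,0,0,0.015,-1],[0,0,0,0,0,0.01,-1],[0,0,0,0,0,0.01,-1],[0,0,0,0,0,0.01,-1],[0,0,0,0,0,0.003,-1],[0,0,0,0,0,0,-1]]
  ]
}}

```text
t: 7.23
tcp_pos: [0.5679, 0.0092, 0.0832]
tool_rot: [-0.0, 1.0, 0.0, -0.001]
force: [0.3, -0.1, 0.1]
finger_gap: 0.362
gripper_force: 29.9
```

>>> {"op": "servo_tool", "data": {
  "rows": [
    [[0,0,0,0,0,0.001,-1],[0,0,0,0,0,0.001,-1],[0,0,0,0,0,0,-1]]
  ]
}}

```text
t: 7.48
tcp_pos: [0.5686, 0.0094, 0.0825]
tool_rot: [-0.001, 1.0, -0.0, 0.001]
force: [1.4, -0.0, -0.5]
finger_gap: 0.36
gripper_force: 29.9
```

Within 1 mm of the floor. Release slowly, then raise.

>>> {"op": "servo_tool", "data": {
  "rows": [
    [[0,0,0,0,0,0.001,-0.28],[0,0,0,0,0,0,-0.2],[0,0,0,0,0,0,0],[0,0,0,0,0,0,0.3],[0,0,0,0,0,0,0.3],[0,0,0,0,0,0,0.3],[0,0,0,0,0,-0.01,0.3],[0,0,0,0,0,-0.02,0.3]]
  ]
}}

```text
t: 8.15
tcp_pos: [0.5665, 0.0096, 0.1097]
tool_rot: [-0.0, 1.0, 0.0, -0.003]
force: [-0.3, 0.2, 0.1]
finger_gap: 0.653
gripper_force: 0.0
```

>>> {"op": "servo_tool", "data": {
  "rows": [
    [[0,0,0,0,0,-0.03,1],[0,0,0,0,0,-0.03,1],[0,0,0,0,0,-0.03,1],[0,0,0,0,0,-0.03,1],[0,0,0,0,0,-0.02,1],[0,0,0,0.016,-0.0325,0,1],[0,0,0,0.016,-0.0325,0,1],[0,0,0,0.016,-0.0325,0,1]]
  ]
}}

```text
t: 8.82
tcp_pos: [0.52, -0.0886, 0.2525]
tool_rot: [-0.002, 1.0, -0.001, 0.001]
force: [0.3, 0.0, -0.3]
finger_gap: 1.003
gripper_force: 0.0
```

>>> {"op": "servo_tool", "data": {
  "rows": [
    [[0,0,0,0.016,-0.0325,0,1],[0,0,0,0.016,-0.0325,0,1],[0,0,0,0.016,-0.0325,0,1],[0,0,0,0.016,-0.0325,0,1],[0,0,0,0.016,-0.0325,0,1],[0,0,0,0,0,0,1],[0,0,0,0,0,0,1],[0,0,0,0,0,0,1]]
  ]
}}

```text
t: 9.48
tcp_pos: [0.4403, -0.2505, 0.2514]
tool_rot: [-0.0, 1.0, 0.0, 0.0]
force: [-0.1, 0.8, -0.6]
finger_gap: 1.001
gripper_force: 0.0
```

Run:
```python
from h import *
S=manip.snapshot("scene");T=manip.snapshot("top")
crop=lambda I,c,r=40:cv2.resize(I[c[1]-r:c[1]+r,c[0]-r:c[0]+r],(390,390),interpolation=cv2.INTER_CUBIC)
cv2.imwrite("pics/f.png",np.hstack([crop(S,(294,213)),crop(T,(276,209))]))
print(manip.sense()["tcp_pos"])
```

```text
[ 0.44078137 -0.24954497  0.25120663]
```

View pics/f.png

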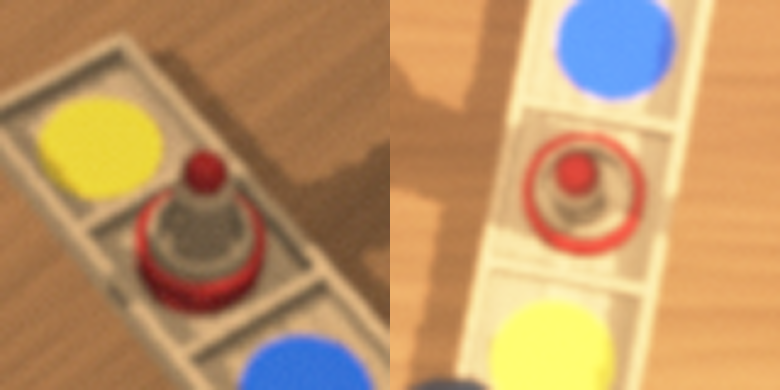

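The small doll stands upright in the ring, its red head at (205,170) in the scene crop and (577,173) in the top crop. The red ring is centred at (584,193). I'm over the red top now and remeasure the ring and the head.

Run:
```python
from h import *
f=lambda c,p:(c[0]-40+(p[0]+.5)/4.875-.5,c[1]-40+(p[1]+.5)/4.875-.5)
print("doll head",*[np.round(q,4) for q in tri(f((294,213),(205,172)),f((276,209),(187,173)))],"expect z",.014+.077)
T=manip.snapshot("top");h=cv2.cvtColor(T,cv2.COLOR_BGR2HSV)
m=cv2.inRange(h,(0,150,120),(7,255,255))|cv2.inRange(h,(172,150,120),(180,255,255));w=np.zeros_like(m);w[190:228,258:295]=255;m&=w
c=cv2.convexHull(cv2.findNonZero(m));print(cv2.boundingRect(c),cv2.fitEllipse(c))
e=cv2.fitEllipse(c)[0];print("ring shoulder",np.round(plane("top",e,.036),4), "hand",np.round(plane("top",f((276,209),(194,193)),.036),4))
print("spigot scene",np.round(plane("scene",f((294,213),(202,235)),.048),4))
```

```text
doll head [0.5678 0.0105 0.0924] 0.0003 expect z 0.091
(264, 197, 24, 24) ((275.23870849609375, 208.2840118408203), (23.801542282104492, 24.769636154174805), 139.95965576171875)
ring shoulder [0.5674 0.0075 0.036 ] hand [0.5677 0.0071 0.036 ]
spigot scene [0.5746 0.0037 0.048 ]
```

>>> {"op": "servo_tool", "data": {
  "rows": [
    [[0,0,0,-0.0004,0,0.02,1],[0,0,0,0,0,0.03,1],[0,0,0,0,0,0.03,1],[0,0,0,0,0,0.03,1],[0,0,0,0,0,0.02,1],[0,0,0,0,0,0.014,1],[0,0,0,0,0,0.007,1],[0,0,0,0,0,0,1]]
  ]
}}

```text
t: 10.3
tcp_pos: [0.4408, -0.2492, 0.0987]
tool_rot: [-0.001, 1.0, 0.001, -0.001]
force: [-0.1, 0.6, -0.0]
finger_gap: 0.998
gripper_force: 0.0
```

>>> {"op": "servo_tool", "data": {
  "squeeze": 50,
  "rows": [
    [[0,0,0,0,0,0,-1],[0,0,0,0,0,0,-1],[0,0,0,0,0,0,-1],[0,0,0,0,0,0,-1],[0,0,0,0,0,0,-1],[0,0,0,0,0,0,-1],[0,0,0,0,0,0,-1],[0,0,0,0,0,0,-1]]
  ]
}}

```text
t: 10.97
tcp_pos: [0.4414, -0.251, 0.1012]
tool_rot: [-0.0, 1.0, -0.001, 0.001]
force: [0.3, 0.8, 6.2]
finger_gap: 0.4
gripper_force: 49.3
```

>>> {"op": "servo_tool", "data": {
  "rows": [
    [[0,0,0,0,0,-0.01,-1],[0,0,0,0,0,-0.015,-1],[0,0,0,0,0,-0.02,-1],[0,0,0,0,0,-0.025,-1],[0,0,0,0,0,-0.025,-1],[0,0,0,0,0,-0.025,-1],[0,0,0,0,0,-0.012,-1],[0,0,0,-0.0053,0.0108,0,-1]]
  ]
}}

```text
t: 11.63
tcp_pos: [0.4475, -0.2425, 0.2357]
tool_rot: [0.0, 1.0, -0.003, 0.003]
force: [0.5, -0.1, -1.3]
finger_gap: 0.403
gripper_force: 50.2
```

>>> {"op": "servo_tool", "data": {
  "rows": [
    [[0,0,0,-0.0106,0.0215,0,-1],[0,0,0,-0.0106,0.0215,0,-1],[0,0,0,-0.0106,0.0215,0,-1],[0,0,0,-0.0106,0.0215,0,-1],[0,0,0,-0.0106,0.0215,0,-1],[0,0,0,-0.0106,0.0215,0,-1],[0,0,0,-0.0106,0.0215,0,-1],[0,0,0,-0.0106,0.0215,0,-1]]
  ]
}}

```text
t: 12.3
tcp_pos: [0.5302, -0.0656, 0.231]
tool_rot: [-0.001, 1.0, 0.001, -0.001]
force: [0.8, -0.7, -1.8]
finger_gap: 0.398
gripper_force: 50.2
```

>>> {"op": "servo_tool", "data": {
  "rows": [
    [[0,0,0,-0.0106,0.0215,0,-1],[0,0,0,-0.0106,0.0215,0,-1],[0,0,0,-0.0106,0.0215,0,-1],[0,0,0,-0.0053,0.0108,0,-1],[0,0,0,0,0,0,-1],[0,0,0,0,0,0,-1],[0,0,0,0,0,0,-1],[0,0,0,0,0,0,-1]]
  ]
}}

```text
t: 12.97
tcp_pos: [0.5671, 0.0065, 0.2317]
tool_rot: [0.0, 1.0, -0.0, -0.001]
force: [0.4, -0.3, -1.3]
finger_gap: 0.402
gripper_force: 50.2
```

Run:
```python
from h import *
S=manip.snapshot("scene");T=manip.snapshot("top")
crop=lambda I,c,r=45:cv2.resize(I[c[1]-r:c[1]+r,c[0]-r:c[0]+r],(390,390),interpolation=cv2.INTER_CUBIC)
cv2.imwrite("pics/g.png",np.hstack([crop(S,(294,200)),crop(T,(276,209))]))
for _ in range(3):
    s=manip.sense();print(s["tcp_pos"],s["force"],s["tool_rot"]);manip.snapshot("top")
a=[.568,.008,.048];print(proj("scene",a),proj("scene",[.568,.008,.12]))
```

```text
[0.56742233 0.00645164 0.23197511] [-0.08483944  0.35957828 -1.62392965] [ 2.82850528e-04  9.99999932e-01 -6.02302545e-05 -2.29890597e-04]
[0.56753723 0.00653172 0.23204478] [ 0.27533087 -0.00357501 -0.5844639 ] [ 2.01996117e-04  9.99999970e-01 -6.02362920e-05 -1.22653691e-04]
[0.56761808 0.00667171 0.2320807 ] [ 0.71763557  0.1345209  -1.26751043] [ 1.02348592e-04  9.99999992e-01 -4.78969262e-05 -5.13904246e-05]
[294.41691251 218.35459382] [295.25335267 202.04201966]
```

View pics/g.png

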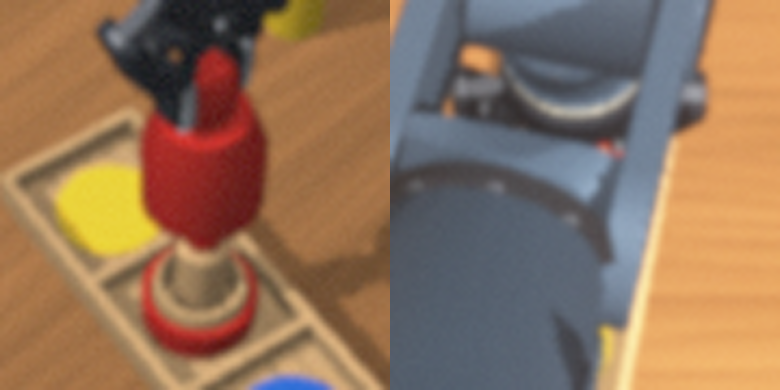

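The held red top hangs upright in the scene crop, edges 140–266, centred on the ring (141–258) once perspective is allowed for. The arm hides it in the top view. I lower it over the doll.

>>> {"op": "servo_tool", "data": {
  "rows": [
    [[0,0,0,-0.0004,0.0012,0.01,-1],[0,0,0,0,0,0.015,-1],[0,0,0,0,0,0.015,-1],[0,0,0,0,0,0.015,-1],[0,0,0,0,0,0.01,-1],[0,0,0,0,0,0.005,-1],[0,0,0,0,0,0,-1],[0,0,0,0,0,0,-1]]
  ]
}}

```text
t: 13.88
tcp_pos: [0.5684, 0.0086, 0.1619]
tool_rot: [-0.001, 1.0, 0.0, 0.0]
force: [-0.8, -0.3, -0.9]
finger_gap: 0.405
gripper_force: 50.2
```

>>> {"op": "servo_tool", "data": {
  "rows": [
    [[0,0,0,0,0,0.004,-1],[0,0,0,0,0,0.004,-1],[0,0,0,0,0,0.004,-1],[0,0,0,0,0,0.003,-1],[0,0,0,0,0,0,-1]]
  ]
}}

```text
t: 14.3
tcp_pos: [0.5682, 0.0085, 0.1465]
tool_rot: [-0.001, 1.0, -0.0, -0.0]
force: [-0.0, 0.3, -1.1]
finger_gap: 0.405
gripper_force: 50.1
```

>>> {"op": "servo_tool", "data": {
  "rows": [
    [[0,0,0,0,0,0.003,-1],[0,0,0,0,0,0.002,-1],[0,0,0,0,0,0.001,-1],[0,0,0,0,0,0,-1],[0,0,0,0,0,0,-1]]
  ]
}}

```text
t: 14.72
tcp_pos: [0.5683, 0.0087, 0.141]
tool_rot: [-0.0, 1.0, 0.0, -0.0]
force: [0.8, -1.3, -1.6]
finger_gap: 0.405
gripper_force: 50.1
```

>>> {"op": "servo_tool", "data": {
  "rows": [
    [[0,0,0,0,0,0.0015,-1],[0,0,0,0,0,0,-1],[0,0,0,0,0,0,-1]]
  ]
}}

```text
t: 14.97
tcp_pos: [0.5682, 0.0087, 0.1395]
tool_rot: [-0.001, 1.0, 0.0, 0.0]
force: [0.6, -0.7, -0.5]
finger_gap: 0.4
gripper_force: 50.1
```

>>> {"op": "servo_tool", "data": {
  "rows": [
    [[0,0,0,0,0,0.001,-1],[0,0,0,0,0,0.001,-1],[0,0,0,0,0,0,-1],[0,0,0,0,0,0,-1]]
  ]
}}

```text
t: 15.3
tcp_pos: [0.5689, 0.0088, 0.1391]
tool_rot: [-0.001, 1.0, -0.0, 0.001]
force: [-1.3, -1.4, 8.2]
finger_gap: 0.402
gripper_force: 50.8
```

Contact came at the expected seat height. Release and raise, then go to the blue shaker.

>>> {"op": "servo_tool", "data": {
  "rows": [
    [[0,0,0,0,0,0,-0.1],[0,0,0,0,0,0,0.2],[0,0,0,0,0,0,0.5],[0,0,0,0,0,0,0.5],[0,0,0,0,0,0,0.5],[0,0,0,0,0,-0.015,0.5],[0,0,0,0,0,-0.025,0.5],[0,0,0,0,0,-0.03,0.5]]
  ]
}}

```text
t: 15.97
tcp_pos: [0.5667, 0.0089, 0.2063]
tool_rot: [-0.0, 1.0, 0.001, -0.003]
force: [0.9, 0.7, 0.3]
finger_gap: 0.75
gripper_force: 0.0
```

>>> {"op": "servo_tool", "data": {
  "rows": [
    [[0,0,0,0,0,-0.03,1],[0,0,0,0,0,-0.012,1],[0,0,0,0.0049,-0.029,0,1],[0,0,0,0.0049,-0.029,0,1],[0,0,0,0.0049,-0.029,0,1],[0,0,0,0.0049,-0.029,0,1],[0,0,0,0.0049,-0.029,0,1],[0,0,0,0.0049,-0.029,0,1]]
  ]
}}

```text
t: 16.63
tcp_pos: [0.5385, -0.1665, 0.2493]
tool_rot: [-0.001, 1.0, 0.0, -0.0]
force: [-0.4, -0.4, 0.5]
finger_gap: 1.001
gripper_force: 0.0
```

>>> {"op": "servo_tool", "data": {
  "rows": [
    [[0,0,0,0.0049,-0.029,0,1],[0,0,0,0.0049,-0.029,0,1],[0,0,0,0.0049,-0.029,0,1],[0,0,0,0.0049,-0.029,0,1],[0,0,0,0.0049,-0.029,0,1],[0,0,0,0.0049,-0.029,0,1],[0,0,0,0,0,0,1],[0,0,0,0,0,0,1]]
  ]
}}

```text
t: 17.3
tcp_pos: [0.5092, -0.3408, 0.2489]
tool_rot: [0.001, 1.0, 0.0, -0.0]
force: [0.3, 1.0, 0.2]
finger_gap: 0.996
gripper_force: 0.0
```

Run:
```python
from h import *
S=manip.snapshot("scene");T=manip.snapshot("top")
crop=lambda I,c,r=40:cv2.resize(I[c[1]-r:c[1]+r,c[0]-r:c[0]+r],(390,390),interpolation=cv2.INTER_CUBIC)
cv2.imwrite("pics/i.png",np.hstack([crop(S,(294,203)),crop(T,(276,209))]))
print(manip.sense()["tcp_pos"])
for z in(.038,.15):print(proj("scene",[.568,.008,z]),proj("top",[.568,.008,z]))
```

```text
[ 0.50950756 -0.33845725  0.24899163]
[294.30755721 220.48728255] [275.07453    207.94823183]
[295.62952474 194.70576876] [274.50502901 199.38391357]
```

View pics/i.png

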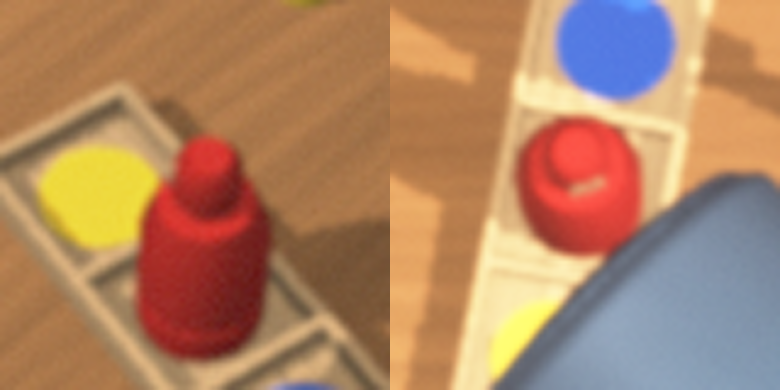

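The doll is closed: the head top is at scene crop (210,152), matching the height predicted for a seated top, and it is upright. Descend on the blue shaker.

>>> {"op": "servo_tool", "data": {
  "rows": [
    [[0,0,0,-0.0007,-0.001,0.03,1],[0,0,0,0,0,0.035,1],[0,0,0,0,0,0.035,1],[0,0,0,0,0,0.035,1],[0,0,0,0,0,0.03,1],[0,0,0,0,0,0.016,1],[0,0,0,0,0,0.008,1],[0,0,0,0,0,0,1]]
  ]
}}

```text
t: 18.07
tcp_pos: [0.5099, -0.3381, 0.0586]
tool_rot: [-0.001, 1.0, 0.002, -0.002]
force: [-1.2, -0.1, -0.0]
finger_gap: 0.998
gripper_force: 0.0
```

>>> {"op": "servo_tool", "data": {
  "squeeze": 50,
  "rows": [
    [[0,0,0,0,0,0,-1],[0,0,0,0,0,0,-1],[0,0,0,0,0,0,-1],[0,0,0,0,0,0,-1],[0,0,0,0,0,0,-1],[0,0,0,0,0,0,-1],[0,0,0,0,0,0,-1],[0,0,0,0,0,0,-1]]
  ]
}}

```text
t: 18.73
tcp_pos: [0.5114, -0.341, 0.0623]
tool_rot: [-0.0, 1.0, -0.001, 0.001]
force: [0.1, 1.5, 7.0]
finger_gap: 0.476
gripper_force: 50.3
```

>>> {"op": "servo_tool", "data": {
  "rows": [
    [[0,0,0,0,0,-0.01,-1],[0,0,0,0,0,-0.02,-1],[0,0,0,0,0,-0.025,-1],[0,0,0,0,0,-0.025,-1],[0,0,0,0,0,-0.02,-1],[0,0,0,-0.0065,0.0138,0,-1],[0,0,0,-0.013,0.0276,0,-1],[0,0,0,-0.013,0.0276,0,-1]]
  ]
}}

```text
t: 19.4
tcp_pos: [0.5428, -0.2707, 0.1607]
tool_rot: [0.001, 1.0, 0.0, 0.0]
force: [0.4, 0.7, -0.9]
finger_gap: 0.479
gripper_force: 50.7
```

>>> {"op": "servo_tool", "data": {
  "rows": [
    [[0,0,0,-0.013,0.0276,0,-1],[0,0,0,-0.013,0.0276,0,-1],[0,0,0,-0.013,0.0276,0,-1],[0,0,0,-0.013,0.0276,0,-1],[0,0,0,-0.013,0.0276,0,-1],[0,0,0,-0.013,0.0276,0,-1],[0,0,0,-0.013,0.0276,0,-1],[0,0,0,-0.013,0.0276,0,-1]]
  ]
}}

```text
t: 20.07
tcp_pos: [0.6462, -0.0478, 0.1595]
tool_rot: [-0.001, 1.0, 0.0, -0.001]
force: [0.1, 0.8, -0.6]
finger_gap: 0.476
gripper_force: 50.7
```

>>> {"op": "servo_tool", "data": {
  "rows": [
    [[0,0,0,-0.013,0.0276,0,-1],[0,0,0,-0.0065,0.0138,0,-1],[0,0,0,0,0,0,-1],[0,0,0,0,0,0,-1],[0,0,0,0,0,0,-1]]
  ]
}}

```text
t: 20.48
tcp_pos: [0.6653, -0.0096, 0.1599]
tool_rot: [-0.0, 1.0, -0.0, -0.001]
force: [-0.4, 0.0, -0.5]
finger_gap: 0.48
gripper_force: 50.7
```

>>> {"op": "servo_tool", "data": {
  "rows": [
    [[0,0,0,-0.0007,0.0006,0.015,-1],[0,0,0,0,0,0.02,-1],[0,0,0,0,0,0.02,-1],[0,0,0,0,0,0.015,-1],[0,0,0,0,0,0.01,-1],[0,0,0,0,0,0.005,-1],[0,0,0,0,0,0,-1],[0,0,0,0,0,0,-1]]
  ]
}}

```text
t: 21.15
tcp_pos: [0.6671, -0.0091, 0.0759]
tool_rot: [-0.0, 1.0, -0.0, 0.0]
force: [0.4, 1.4, -0.4]
finger_gap: 0.482
gripper_force: 50.7
```

>>> {"op": "servo_tool", "data": {
  "rows": [
    [[0,0,0,0,0,0.002,-1],[0,0,0,0,0,0.001,-1],[0,0,0,0,0,0.001,-1],[0,0,0,0,0,0,-1]]
  ]
}}

```text
t: 21.48
tcp_pos: [0.6674, -0.0084, 0.0724]
tool_rot: [-0.001, 1.0, -0.0, 0.001]
force: [0.5, -1.0, 1.9]
finger_gap: 0.481
gripper_force: 50.9
```

>>> {"op": "servo_tool", "data": {
  "rows": [
    [[0,0,0,0,0,0.001,-1],[0,0,0,0,0,0,-1],[0,0,0,0,0,0,-1]]
  ]
}}

```text
t: 21.73
tcp_pos: [0.6675, -0.0084, 0.0723]
tool_rot: [-0.001, 1.0, -0.0, 0.001]
force: [-1.5, 0.2, 6.5]
finger_gap: 0.478
gripper_force: 51.6
```

>>> {"op": "servo_tool", "data": {
  "rows": [
    [[0,0,0,0,0,0,0.1],[0,0,0,0,0,0,0.4],[0,0,0,0,0,0,0.7],[0,0,0,0,0,0,0.7],[0,0,0,0,0,0,0.7],[0,0,0,0,0,-0.02,0.7],[0,0,0,0,0,-0.03,0.7],[0,0,0,0,0,-0.04,0.7]]
  ]
}}

```text
t: 22.4
tcp_pos: [0.6645, -0.0081, 0.1579]
tool_rot: [-0.0, 1.0, 0.001, -0.004]
force: [-0.0, 0.4, -0.1]
finger_gap: 0.849
gripper_force: 0.0
```

>>> {"op": "servo_tool", "data": {
  "rows": [
    [[0,0,0,0,0,-0.04,1],[0,0,0,0,0,-0.04,1],[0,0,0,0.006,0.0262,0,1],[0,0,0,0.006,0.0262,0,1],[0,0,0,0.006,0.0262,0,1],[0,0,0,0.006,0.0262,0,1],[0,0,0,0.006,0.0262,0,1],[0,0,0,0.006,0.0262,0,1]]
  ]
}}

```text
t: 23.07
tcp_pos: [0.6301, 0.1499, 0.2404]
tool_rot: [-0.0, 1.0, 0.0, -0.0]
force: [0.5, 0.2, 0.3]
finger_gap: 0.998
gripper_force: 0.0
```

>>> {"op": "servo_tool", "data": {
  "rows": [
    [[0,0,0,0.006,0.0262,0,1],[0,0,0,0.006,0.0262,0,1],[0,0,0,0.006,0.0262,0,1],[0,0,0,0.006,0.0262,0,1],[0,0,0,0,0,0,1],[0,0,0,0,0,0,1],[0,0,0,0,0,0,1],[0,0,0,0,0,0,1]]
  ]
}}

```text
t: 23.73
tcp_pos: [0.6069, 0.2525, 0.2403]
tool_rot: [-0.0, 1.0, -0.0, -0.0]
force: [-0.3, 0.8, 0.4]
finger_gap: 1.0
gripper_force: 0.0
```

>>> {"op": "servo_tool", "data": {
  "rows": [
    [[0,0,0,0,0,0.03,1],[0,0,0,0,0,0.035,1],[0,0,0,0,0,0.035,1],[0,0,0,0,0,0.035,1],[0,0,0,0,0,0.025,1],[0,0,0,0,0,0.013,1],[0,0,0,0,0,0.007,1],[0,0,0,0,0,0,1]]
  ]
}}

```text
t: 24.4
tcp_pos: [0.6065, 0.2526, 0.0594]
tool_rot: [0.0, 1.0, -0.0, -0.001]
force: [-1.0, 0.4, -0.8]
finger_gap: 0.998
gripper_force: 0.0
```

>>> {"op": "servo_tool", "data": {
  "squeeze": 50,
  "rows": [
    [[0,0,0,0,0,0,-1],[0,0,0,0,0,0,-1],[0,0,0,0,0,0,-1],[0,0,0,0,0,0,-1],[0,0,0,0,0,0,-1],[0,0,0,0,0,0,-1],[0,0,0,0,0,0,-1],[0,0,0,0,0,0,-1]]
  ]
}}

```text
t: 25.07
tcp_pos: [0.6078, 0.2538, 0.0625]
tool_rot: [-0.001, 1.0, 0.0, 0.002]
force: [-1.1, 0.0, 6.5]
finger_gap: 0.477
gripper_force: 50.5
```

>>> {"op": "servo_tool", "data": {
  "rows": [
    [[0,0,0,0,0,-0.01,-1],[0,0,0,0,0,-0.02,-1],[0,0,0,0,0,-0.025,-1],[0,0,0,0,0,-0.025,-1],[0,0,0,0,0,-0.02,-1],[0,0,0,0.0067,-0.0115,0,-1],[0,0,0,0.0134,-0.0229,0,-1],[0,0,0,0.0134,-0.0229,0,-1]]
  ]
}}

```text
t: 25.73
tcp_pos: [0.5728, 0.1964, 0.1615]
tool_rot: [-0.002, 1.0, 0.0, 0.001]
force: [0.3, -0.8, -2.5]
finger_gap: 0.48
gripper_force: 50.7
```

>>> {"op": "servo_tool", "data": {
  "rows": [
    [[0,0,0,0.0134,-0.0229,0,-1],[0,0,0,0.0134,-0.0229,0,-1],[0,0,0,0.0134,-0.0229,0,-1],[0,0,0,0.0134,-0.0229,0,-1],[0,0,0,0.0134,-0.0229,0,-1],[0,0,0,0.0134,-0.0229,0,-1],[0,0,0,0.0134,-0.0229,0,-1],[0,0,0,0.0067,-0.0115,0,-1]]
  ]
}}

```text
t: 26.4
tcp_pos: [0.4707, 0.0227, 0.1608]
tool_rot: [0.0, 1.0, -0.0, -0.001]
force: [-1.1, -0.5, -1.4]
finger_gap: 0.479
gripper_force: 50.8
```

>>> {"op": "servo_tool", "data": {
  "rows": [
    [[0,0,0,0,0,0,-1],[0,0,0,0,0,0,-1],[0,0,0,0,0,0,-1]]
  ]
}}

```text
t: 26.65
tcp_pos: [0.4735, 0.0246, 0.1609]
tool_rot: [-0.001, 1.0, 0.0, 0.001]
force: [1.4, 0.7, -0.6]
finger_gap: 0.477
gripper_force: 50.8
```

>>> {"op": "servo_tool", "data": {
  "rows": [
    [[0,0,0,0,0,0.015,-1],[0,0,0,0,0,0.02,-1],[0,0,0,0,0,0.02,-1],[0,0,0,0,0,0.015,-1],[0,0,0,0,0,0.01,-1],[0,0,0,0,0,0.005,-1],[0,0,0,0,0,0,-1],[0,0,0,0,0,0,-1]]
  ]
}}

```text
t: 27.32
tcp_pos: [0.4733, 0.0248, 0.0756]
tool_rot: [-0.001, 1.0, -0.0, 0.0]
force: [0.5, -0.8, -2.0]
finger_gap: 0.48
gripper_force: 50.8
```

>>> {"op": "servo_tool", "data": {
  "rows": [
    [[0,0,0,0,0,0.002,-1],[0,0,0,0,0,0.001,-1],[0,0,0,0,0,0.001,-1],[0,0,0,0,0,0,-1],[0,0,0,0,0,0,-1]]
  ]
}}

```text
t: 27.73
tcp_pos: [0.4733, 0.0243, 0.0724]
tool_rot: [-0.0, 1.0, -0.0, 0.001]
force: [-1.0, 0.0, 5.4]
finger_gap: 0.479
gripper_force: 51.4
```

Contact with the dot. Release and retreat upward, then back to the right (away from the doll).

>>> {"op": "servo_tool", "data": {
  "rows": [
    [[0,0,0,0,0,0,0.1],[0,0,0,0,0,0,0.4],[0,0,0,0,0,0,0.7],[0,0,0,0,0,0,0.7],[0,0,0,0,0,0,0.7],[0,0,0,0,0,-0.02,0.7],[0,0,0,0,0,-0.03,0.7],[0,0,0,0,0,-0.04,0.7]]
  ]
}}

```text
t: 28.4
tcp_pos: [0.4709, 0.0245, 0.1604]
tool_rot: [-0.0, 1.0, 0.001, -0.003]
force: [2.1, 0.4, -0.4]
finger_gap: 0.849
gripper_force: 0.0
```

>>> {"op": "servo_tool", "data": {
  "rows": [
    [[0,0,0,0,0,-0.04,0.7],[0,0,0,0,0,-0.04,0.7],[0,0,0,0,-0.035,0,0.7],[0,0,0,0,-0.035,0,0.7],[0,0,0,0,-0.035,0,0.7],[0,0,0,0,-0.035,0,0.7],[0,0,0,0,-0.035,0,0.7],[0,0,0,0,-0.035,0,0.7]]
  ]
}}

```text
t: 29.07
tcp_pos: [0.4725, -0.1872, 0.2415]
tool_rot: [-0.001, 1.0, 0.0, -0.0]
force: [0.6, -0.1, 0.0]
finger_gap: 0.846
gripper_force: 0.0
```

>>> {"op": "servo_tool", "data": {
  "rows": [
    [[0,0,0,0,-0.035,0,0.7],[0,0,0,0,-0.035,0,0.7],[0,0,0,0,0,0,0.7],[0,0,0,0,0,0,0.7]]
  ]
}}

```text
t: 29.4
tcp_pos: [0.4728, -0.2575, 0.2411]
tool_rot: [0.001, 1.0, 0.0, -0.0]
force: [-0.9, 0.7, 1.3]
finger_gap: 0.854
gripper_force: 0.0
```

Run:
```python
from h import *
S=manip.snapshot("scene");T=manip.snapshot("top")
crop=lambda I,c,r=55:cv2.resize(I[c[1]-r:c[1]+r,c[0]-r:c[0]+r],(390,390),interpolation=cv2.INTER_CUBIC)
cv2.imwrite("pics/j.png",np.hstack([crop(S,(294,213)),crop(T,(276,209))]))
print(manip.sense()["tcp_pos"])
for p in([.473,.0235,.09],[.666,-.009,.09],[.568,.008,.15]):
    a=(proj("scene",p)-[239,158]+.5)*390/110;b=(proj("top",p)-[221,154]+.5)*390/110;print(p,np.round(a),np.round(b+[390,0]))
```

```text
[ 0.47245966 -0.25479759  0.24099338]
[0.473, 0.0235, 0.09] [125.  97.] [559. 302.]
[0.666, -0.009, 0.09] [283. 281.] [608.  57.]
[0.568, 0.008, 0.15] [203. 132.] [581. 163.]
```

View pics/j.png

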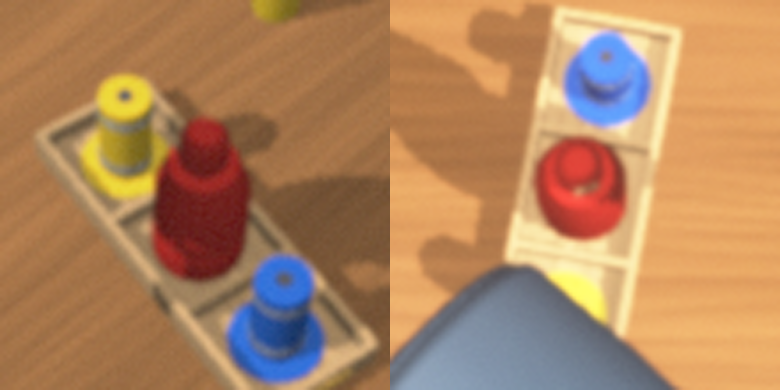

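Both shakers stand upright on their dots: the yellow stud at (125,97) and the blue stud at (284,279) match the predictions of (125,97) and (283,281). The closed doll's head is at (206,133) against a predicted (203,132). The gripper is clear of everything, so I hand in.

```bash
python3 -c "
from station import manip
print(manip.sign_off())"
```

```text
the job is handed in; nothing more can be done
None
```

I handed the job in with the doll closed over the small doll and both shakers standing on their dots; the last picture matched the predicted positions to about 1 mm, but the sign-off returned no verdict.

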